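Open the studio fume filter pot

TASK

Open the fume filter pot on the painting bench: press its bayonet cover down against the spring and, keeping it down, twist it anticlockwise (seen from above) until you feel its stop, at most about a quarter turn, without forcing it past, then let it spring up free. Lift the cover off and set it down gently, bar upwards and wholly on the cork mat. Do not disturb the jar, the can or the palette knife.

Things in the scene. Friction and masses are not known exactly. Their poses are not given: they have to be found in the camera images.
- cover_bar (a point): Straight grab bar across the cast aluminium bayonet cover (0.3 to 0.5 kg): 130 mm long, 14 thick, 26 high. Point: middle of the bar, half-way up, 13 mm above the cover's plate, 81 mm above the cover's underside. x along the bar, z up. Grip it across its thickness, or turn it by two spread fingertips standing on the plate that push opposite halves of the bar.
- cover_plate (a point): Centre of the upper face of the cover's round plate, 164 mm across, 8 thick (inside the bar's foot); axes as the bar's. Below hangs a plug 100 mm across, 60 long, with two hidden lugs; a rim round the plate reaches 20 mm down. About 10 N moves the locked cover down on its spring, about 16 N brings it to its bottom stop 11 mm down. Keep it over 5 mm down while turning.
- cover_foot (a point): Centre of the cover's flat underside (plug). The turn needed, anticlockwise from above, is not visible: 40 to 95 degrees to a springy stop, felt as torque rising 1 N m per 2 to 3 degrees (over 3 N m forces it); lugs come clear 10 degrees before it. Free turning takes under 1 N m. It can be let go part-way. Let go at the stop it rises 16 mm above its locked height; 30 mm more lifts it clear.
- pot: Round grey filter pot, fixed to the bench: 152 mm across, 105 mm high, foot 190 mm across, outlet stub to its own +x. Origin: centre of its underside, z up. With the cover locked, the bar's middle is 141 mm above this origin, on the pot's axis, and the bar points along the pot's x.
- mat: A fixed square cork mat, 210 x 210 x 8 mm, flat on the bench; origin at the centre of its underside. The cover at rest on it has its bar's middle 89 mm above the bench.
- jar_mid (a point): Bystander: a closed glass jar 72 mm across, 100 mm high; the point is at its centre.
- can_mid (a point): Bystander: a steel can 80 mm across, 110 mm high; the point is at its centre.
- knife_grip (a point): Bystander: a palette knife 190 mm long lying on the bench between pot and mat; the point is on its handle.
Not all that is in view belongs to the job. Of the things that look like the part that bears cover_bar, the smaller one is meant.

How it is judged:
On the way:
1. the cover, turned free of its lugs, has risen at least 10 mm on the pot (z of cover_bar in the frame of pot above 0.151 m and horizontal distance between cover_bar and pot below 0.02 m), for 0.2 s.
At the end, for the whole second after the job is handed in: The cover lies at rest on the cork mat, bar upwards (tilt under 0.1 rad), its centre within 30 mm of the mat's centre (horizontal distance between cover_bar and mat below 0.03 m and height (world z) of cover_bar between 0.084 and 0.094 m and angle between cover_bar's own z axis and vertical below 0.1 rad and linear speed of cover below 0.02 m/s); the robot touches nothing.
It fails at once if the cover is forced: more than 80 N between cover and pot (contact force between cover and pot above 80 N).
It fails at once if the cover is dropped: it moves faster than 0.45 m/s within 40 mm above its rest height over the mat (horizontal distance between cover_bar and mat below 0.1 m and height (world z) of cover_bar below 0.129 m and linear speed of cover above 0.45 m/s).
It fails at once if a bystander is moved by more than 30 mm (distance of any of jar_mid, can_mid, knife_grip from where it was at the start of the episode above 0.03 m).
It also fails if it takes over 67 s, if anything falls off the work surface, if the arm or the gripper's body presses on something with over 40 N, if the wrist force passes 120 N, or if a joint passes its speed limit or range.

ROBOT

A 7-joint arm with a two-finger parallel gripper is mounted at the origin on the work surface. World frame = base frame: x ahead of the robot, y to its left, z up, the work surface at z = 0. Lengths are in m, angles in rad, forces in N, time in s.
With the tool pointing down it reaches from about 0.425 to 0.925 m from the base axis. Payload 6.8 kg.
Tool frame: the origin (TCP) lies on the front face of the gripper's body, between the roots of the fingers; the fingertips stand 73 mm ahead of it and the grasp point (between the pads) lies 54 mm ahead of it; z points along the fingers, y is the line along which they close (so a half turn about z gives the same grasp; the last joint's range is limited). The gripper opens to 85 mm and grips with 20 to 120 N. Pads are 22 mm wide; open, the fingers measure 114 mm over their backs; the gripper's body (76 mm by 85 mm) begins 54 mm behind the grasp point. The pads swing forward as they close: fully open they stand 13 mm farther back than shut.
Start: joints at [1.132, 0.477, 0.022, 1.555, -0.011, 1.109, -0.083], TCP at [0.219, -0.638, 0.304] pointing down, gripper open.
Joint ranges: [-2.96, 2.96], [-0.34, 2.1], [-1.41, 1.46], [0.24, 2.44], [-1.37, 4.51], [0.17, 1.92], [-2.96, 2.96]. Speed limits (rad/s): [2.39, 2.39, 3.14, 3.14, 3.14, 3.14, 3.14].

INTERFACE

Orientations are given as a unit quaternion [w, x, y, z].
In Python, from station import bot, optics gives the robot as it stands.
- The arm moves only by the tool drive_tool, never from a script. Its argument "deltas" is a list of rows, each an object with "gripper": the closure in counts, from 0 (fully open) to 255 (shut); "offset": the shift along the tool's x, y, z in units of 1000 mm (1.0 is 1000 mm), a list of three; "angular": the turn, a rotation vector about the tool's x, y, z in units of 45 degrees (1.0 is 45 degrees), a list of three. In form: [{"gripper": gripper, "offset": [dx, dy, dz], "angular": [rx, ry, rz]}, ...]. A call has 1 to 5 rows; each row is the pose to reach, as a shift and turn from the pose commanded when the call began, along the tool's axes at that moment; what a row does not reach only later rows make up. A row lasts 1/10 s, in which the tool goes at most 50 mm and 8.59 degrees, less where a joint would pass 70% of its speed; a pose out of reach is approached as far as the arm can. A call with a number of a shift or a turn outside -1 to 1 is refused whole. A call with a gripper value outside its range is refused whole. The fingers move at their own pace and stop on an object; "grip_force" is the grip in N (left out, the last holds). Time passes only in rows, so rows that repeat a pose let the fingers close. It gives the time, the measured TCP pose, the force, the opening and the grip force at its end, in the units of the state.
- bot.get_obs(): the state, without advancing time (a new reading comes with each control period).
- optics.read_camera(name): name is "scene" or "top" or "wrist"; returns the picture (480x640x3 uint8, blue, green, red); there is no depth.
- optics.camera_model(name): a dict with "fx", "fy", "cx", "cy" (pixels), "dist" ([k1, k2, p1, p2, k3] as OpenCV has them; the pictures are not rectified), "cam_to_world" (4x4, takes a point from camera to world coordinates). Camera axes: x right, y up, looking along -z (the intrinsics and any distortion apply to the point x, -y, -z); pixel columns grow to the right and rows downward; lengths in m; the calibration is good to about 2 mm. A picture is of the moment at which its call begins: read the wrist's pose just before it. camera_model takes no time and is no camera call; for the wrist camera it gives the pose at the moment of the call.
- bot.hand_in(): hands the job in; it is judged then, once.
The state is a dict: "t": time; "q": joint angles; "joint_vel": joint speeds; "joint_torque": joint torques, N m; "eef_pos": TCP position; "tool_rot": TCP orientation; "contact_force": force on the tool from outside, world axes, zero at the start; "torque": the same for the moment, N m; "gripper_width": opening from 0.0 (shut) to 1.0 (fully open); "grasp_force": force on a finger pad.
Only numpy, scipy, OpenCV 4.12 (cv2) and the standard library are available. Lean on these libraries where they do the work, as an engineer would, in place of code of your own. Each camera call takes 0.05 s, during which the arm holds its last target. There are 200 camera calls.

## Working session

There is one attempt and no reset: what is moved stays moved. The work goes in short steps, Python scripts to look and compute and a tool call to move; the robot and the scene stay as the last step left them, time stands still between calls to the robot, and variables do not carry over. Pictures are saved under pics/ and viewed, at most 10 in all, crops included, and the job is handed in when it is done.

Besides the shell and the picture viewer there is one more tool, called after "Emit:" by a JSON object that holds its "method" and its "body". drive_tool: Moves the arm, as the interface text tells. Its arguments: {"type":"object","properties":{"deltas":{"type":"array"},"grip_force":{"type":"number"}},"required":["deltas"]}

```bash
mkdir -p pics
python3 - <<'E'
from station import bot, optics
import cv2
o=bot.get_obs();print(o['t'],o['eef_pos'],o['tool_rot'],o['contact_force'])
for n in("scene","top"):
    cv2.imwrite(f"pics/{n}0.png",optics.read_camera(n)); m=optics.camera_model(n); print(n,m)
E
```

```text
0.0 [ 0.21912203 -0.63797278  0.30293642] [-8.64755632e-04  9.86345081e-01  1.64689364e-01 -2.18853417e-04] [-0.3151946  -0.6589923   0.18708469]
scene {'fx': 477.15809663965143, 'fy': 477.15809663965143, 'cx': 318.4841788358638, 'cy': 248.97203557519245, 'dist': array([-0.05442337,  0.        ,  0.        ,  0.        ,  0.        ]), 'cam_to_world': array([[ 0.26402529, -0.52233648,  0.81083614,  1.39064992],
       [ 0.96449673,  0.14826209, -0.21855073, -0.19819617],
       [-0.00605924,  0.83975172,  0.54293677,  0.66144056],
       [ 0.        ,  0.        ,  0.        ,  1.        ]])}
top {'fx': 538.4334880869798, 'fy': 538.4334880869798, 'cx': 326.65754846855856, 'cy': 240.14125199179418, 'dist': array([-0.10717916,  0.        ,  0.        ,  0.        ,  0.        ]), 'cam_to_world': array([[ 0.02444315,  0.99622854, -0.08325405,  0.44129453],
       [-0.99967693,  0.02493823,  0.00491169,  0.03483976],
       [ 0.00696937,  0.08310709,  0.99651625,  1.2715631 ],
       [ 0.        ,  0.        ,  0.        ,  1.        ]])}
```

View pics/top0.png

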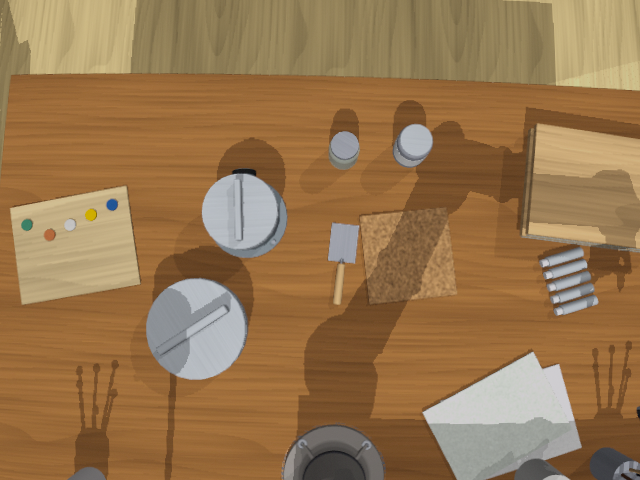

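View pics/scene0.png

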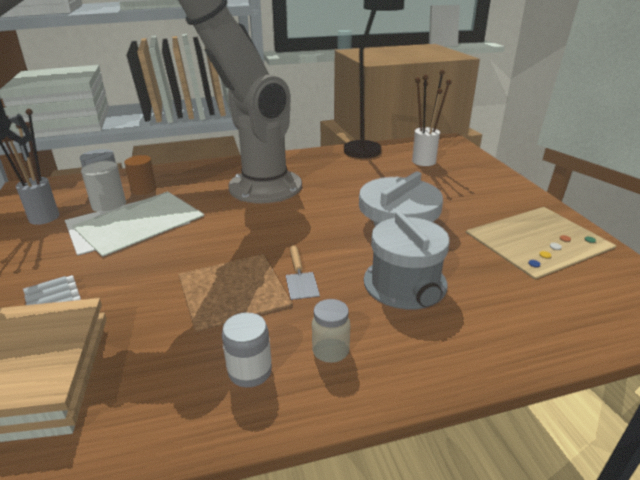

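Two candidates for the cover: at (241,212) on the pot with the outlet stub, plate about 78 px wide, and at (197,328), about 100 px wide although it sits lower. The smaller, (241,212), is the one meant. The jar is at (344,150), the can at (414,143), the knife at (342,262) and the mat at (408,255). I'll confirm in one crop.

```bash
cat > h.py <<'E'
import numpy as np, cv2
def px2w(m,uv,z):
    K=np.array([[m['fx'],0,m['cx']],[0,m['fy'],m['cy']],[0,0,1]])
    uv=np.array(uv,float).reshape(-1,1,2); p=cv2.undistortPoints(uv,K,np.array(m['dist'])).reshape(-1,2)
    T=m['cam_to_world']; d=np.c_[p[:,0],-p[:,1],-np.ones(len(p))]@T[:3,:3].T
    c=T[:3,3]; return c+d*((z-c[2])/d[:,2])[:,None]
E
python3 - <<'E'
import cv2
from station import optics
from h import *
im=cv2.imread('pics/top0.png')
cv2.imwrite('pics/crop1.png',cv2.resize(im[160:385,140:300],None,fx=2.6,fy=2.6,interpolation=cv2.INTER_CUBIC))
m=optics.camera_model('top')
print('bar ends',px2w(m,[(238,178),(239,240)],.154).round(3))
print('plate l,r',px2w(m,[(202,212),(280,212)],.128).round(3))
print('big l,r',px2w(m,[(147,328),(247,328)],.1).round(3))
print('mat',px2w(m,[(360,216),(446,208),(456,294),(370,303)],.008).round(3))
E
```

```text
bar ends [[0.662 0.22  0.154]
 [0.53  0.212 0.154]]
plate l,r [[0.591 0.299 0.128]
 [0.595 0.131 0.128]]
big l,r [[0.337 0.416 0.1  ]
 [0.344 0.197 0.1  ]]
mat [[ 0.606 -0.049  0.008]
 [ 0.631 -0.254  0.008]
 [ 0.427 -0.279  0.008]
 [ 0.402 -0.076  0.008]]
```

View pics/crop1.png

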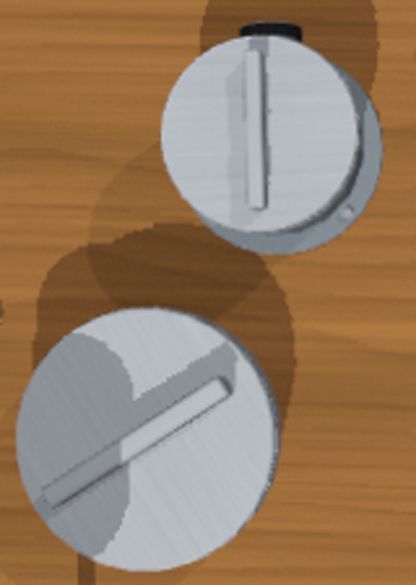

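The crop confirms it. The smaller cover sits on the pot with the stub and the bar pointing to the stub; its bar measures 132 mm and its plate 168 mm, which fits. The large one is a 220 mm decoy. Bar centre is about (0.596, 0.216) with yaw about 3.5°, and the mat centre is about (0.517, -0.164).

Emit:
{"method": "drive_tool", "body": {"deltas": [{"gripper":0,"offset":[0.034,-0.0367,0],"angular":[0,0,0]},{"gripper":0,"offset":[0.068,-0.073,0],"angular":[0,0,0]},{"gripper":0,"offset":[0.102,-0.11,0],"angular":[0,0,0]},{"gripper":0,"offset":[0.136,-0.147,0],"angular":[0,0,0]},{"gripper":0,"offset":[0.17,-0.183,0],"angular":[0,0,0]}], "grip_force": 110}}

```text
t: 0.6
eef_pos: [0.3208, -0.408, 0.3036]
tool_rot: [-0.0, 0.986, 0.165, -0.0]
contact_force: [1.7, 0.9, -0.1]
gripper_width: 1.003
grasp_force: 0.0
```

Emit:
{"method": "drive_tool", "body": {"deltas": [{"gripper":0,"offset":[0.034,-0.0367,0],"angular":[0,0,0]},{"gripper":0,"offset":[0.068,-0.073,0],"angular":[0,0,0]},{"gripper":0,"offset":[0.102,-0.11,0],"angular":[0,0,0]},{"gripper":0,"offset":[0.136,-0.147,0],"angular":[0,0,0]},{"gripper":0,"offset":[0.17,-0.183,0],"angular":[0,0,0]}]}}

```text
t: 1.1
eef_pos: [0.422, -0.1799, 0.3039]
tool_rot: [0.0, 0.986, 0.165, -0.0]
contact_force: [1.1, -0.4, -0.1]
gripper_width: 0.997
grasp_force: 0.0
```

Emit:
{"method": "drive_tool", "body": {"deltas": [{"gripper":0,"offset":[0.03,-0.032,0],"angular":[0,0,0]},{"gripper":0,"offset":[0.06,-0.064,0],"angular":[0,0,0]},{"gripper":0,"offset":[0.09,-0.096,0],"angular":[0,0,0]},{"gripper":0,"offset":[0.12,-0.128,0],"angular":[0,0,0]},{"gripper":0,"offset":[0.15,-0.16,0],"angular":[0,0,0]}]}}

```text
t: 1.6
eef_pos: [0.5121, 0.0198, 0.3038]
tool_rot: [0.0, 0.986, 0.165, -0.0]
contact_force: [0.8, -0.8, 0.8]
gripper_width: 1.0
grasp_force: 0.0
```

Emit:
{"method": "drive_tool", "body": {"deltas": [{"gripper":0,"offset":[0.03,-0.032,0],"angular":[0,0,0.1]},{"gripper":0,"offset":[0.06,-0.064,0],"angular":[0,0,0.2]},{"gripper":0,"offset":[0.09,-0.096,0],"angular":[0,0,0.3]},{"gripper":0,"offset":[0.12,-0.128,0],"angular":[0,0,0.34]},{"gripper":0,"offset":[0.143,-0.158,0],"angular":[0,0,0.34]}]}}

```text
t: 2.1
eef_pos: [0.5963, 0.2161, 0.3033]
tool_rot: [-0.0, 1.0, 0.032, -0.0]
contact_force: [0.6, -0.2, 0.0]
gripper_width: 1.001
grasp_force: 0.0
```

Run:
```python
from station import bot, optics
import cv2
o=bot.get_obs();print(o['t'],o['eef_pos'],o['tool_rot'],o['q'],o['contact_force'],o['torque'])
m=optics.camera_model("wrist");im=optics.read_camera("wrist")
cv2.imwrite("pics/w1.png",im);print(m)
import pickle;pickle.dump(m,open('m.pkl','wb'))
```

```text
2.1 [0.59633654 0.2160853  0.30334235] [-2.73682201e-05  9.99500918e-01  3.15888525e-02 -2.40548163e-04] [-0.14069974  0.44400525 -0.41437762  1.63587558  0.19467558  1.10317238
 -2.11511207] [ 0.59127887 -0.19975077  0.02884204] [ 0.03910426 -0.04601771 -0.01949212]
{'fx': 403.8477528846602, 'fy': 403.8477528846602, 'cx': 324.65052277784554, 'cy': 236.63573005899383, 'dist': array([-0.02951269,  0.        ,  0.        ,  0.        ,  0.        ]), 'cam_to_world': array([[ 6.37824554e-02,  9.54144866e-01,  2.92471151e-01,
         6.70646263e-01],
       [-9.97963679e-01,  6.08227350e-02,  1.92117189e-02,
         2.19868330e-01],
       [ 5.41867681e-04, -2.93100956e-01,  9.56081344e-01,
         3.74037126e-01],
       [ 0.00000000e+00,  0.00000000e+00,  0.00000000e+00,
         1.00000000e+00]])}
```

View pics/w1.png

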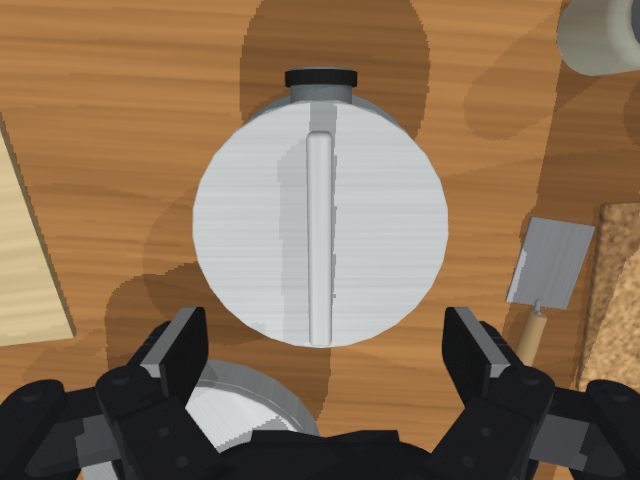

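The wrist view shows the bar from (319,133) to (320,345), the plate from column 193 to 448, and the fingers either side of the bar.

Run:
```python
import pickle
from h import *
m=pickle.load(open('m.pkl','rb'))
e=px2w(m,[(319,132),(320,345)],.154);print(e,e.mean(0),np.degrees(np.arctan2(*(e[0]-e[1])[[1,0]])),np.linalg.norm(e[0]-e[1]))
p=px2w(m,[(193,222),(448,222)],.128);print(p,p.mean(0))
```

```text
[[0.66091365 0.22212159 0.154     ]
 [0.53275026 0.21383598 0.154     ]] [0.59683196 0.21797878 0.154     ] 3.6989530803810973 0.12843094372005182
[[0.59974455 0.29858912 0.128     ]
 [0.60999818 0.13773276 0.128     ]] [0.60487136 0.21816094 0.128     ]
```

Emit:
{"method": "drive_tool", "body": {"deltas": [{"gripper":0,"offset":[0,-0.001,0.03],"angular":[0,0,0]},{"gripper":0,"offset":[0,-0.0015,0.06],"angular":[0,0,0]},{"gripper":0,"offset":[0,-0.0015,0.085],"angular":[0,0,0]},{"gripper":0,"offset":[0,-0.0015,0.095],"angular":[0,0,0]},{"gripper":0,"offset":[0,-0.0015,0.1],"angular":[0,0,0]}]}}

```text
t: 2.65
eef_pos: [0.5953, 0.2151, 0.2028]
tool_rot: [0.0, 0.999, 0.032, -0.001]
contact_force: [-0.6, -1.4, 0.1]
gripper_width: 1.001
grasp_force: 0.0
```

Emit:
{"method": "drive_tool", "body": {"deltas": [{"gripper":255,"offset":[0,0,0],"angular":[0,0,0]},{"gripper":255,"offset":[0,0,0],"angular":[0,0,0]},{"gripper":255,"offset":[0,0,0],"angular":[0,0,0]},{"gripper":255,"offset":[0,0,0],"angular":[0,0,0]},{"gripper":255,"offset":[0,0,0],"angular":[0,0,0]}], "grip_force": 110}}

```text
t: 3.15
eef_pos: [0.5959, 0.2174, 0.205]
tool_rot: [-0.002, 0.999, 0.032, 0.001]
contact_force: [-1.0, 9.4, 6.9]
gripper_width: 0.15
grasp_force: 57.8
```

Emit:
{"method": "drive_tool", "body": {"deltas": [{"gripper":255,"offset":[0,0,0],"angular":[0,0,0]},{"gripper":255,"offset":[0,0,0],"angular":[0,0,0]},{"gripper":255,"offset":[0,0,0],"angular":[0,0,0]},{"gripper":255,"offset":[0,0,0],"angular":[0,0,0]},{"gripper":255,"offset":[0,0,0],"angular":[0,0,0]}]}}

```text
t: 3.65
eef_pos: [0.5959, 0.2178, 0.2053]
tool_rot: [-0.002, 0.999, 0.033, 0.001]
contact_force: [-1.1, 5.2, 4.7]
gripper_width: 0.139
grasp_force: 108.1
```

```bash
cat > s.py <<'E'
from station import bot
import numpy as np
o=bot.get_obs();w,x,y,z=o['tool_rot']
print(o['t'],np.round(o['eef_pos'],4),'yaw',round(2*np.degrees(np.arctan2(y,x)),2),'F',np.round(o['contact_force'],1),'M',np.round(o['torque'],2),'g',o['gripper_width'],o['grasp_force'],'q7',o['q'][6])
E
python3 s.py
```

```text
3.65 [0.5959 0.2178 0.2053] yaw 3.73 F [-1.1  5.2  4.7] M [ 0.88  0.26 -0.05] g 0.13925146065164815 108.10503244400024 q7 -2.1594175856100595
```

Emit:
{"method": "drive_tool", "body": {"deltas": [{"gripper":255,"offset":[0,0,0.004],"angular":[0,0,0]},{"gripper":255,"offset":[0,0,0.007],"angular":[0,0,0]},{"gripper":255,"offset":[0,0,0.01],"angular":[0,0,0]},{"gripper":255,"offset":[0,0,0.012],"angular":[0,0,0]},{"gripper":255,"offset":[0,0,0.012],"angular":[0,0,0]}], "grip_force": 118}}

```text
t: 4.15
eef_pos: [0.5961, 0.2179, 0.1945]
tool_rot: [-0.001, 0.999, 0.033, 0.001]
contact_force: [-3.8, 4.5, 13.4]
gripper_width: 0.135
grasp_force: 116.8
```

```bash
python3 s.py
```

```text
4.15 [0.5961 0.2179 0.1945] yaw 3.73 F [-3.8  4.5 13.4] M [ 0.47  0.95 -0.07] g 0.1350950893856726 116.75719857215881 q7 -2.1654998585315504
```

Emit:
{"method": "drive_tool", "body": {"deltas": [{"gripper":255,"offset":[0,0,0],"angular":[0,0,-0.08]},{"gripper":255,"offset":[0,0,0],"angular":[0,0,-0.16]},{"gripper":255,"offset":[0,0,0],"angular":[0,0,-0.24]},{"gripper":255,"offset":[0,0,0],"angular":[0,0,-0.32]},{"gripper":255,"offset":[0,0,0],"angular":[0,0,-0.4]}]}}

```text
t: 4.65
eef_pos: [0.5959, 0.2166, 0.1943]
tool_rot: [-0.0, 0.982, 0.189, 0.001]
contact_force: [-5.5, 0.9, 14.7]
gripper_width: 0.132
grasp_force: 117.0
```

```bash
python3 s.py
```

```text
4.65 [0.5959 0.2166 0.1943] yaw 21.77 F [-5.5  0.9 14.7] M [-0.12  0.93 -0.51] g 0.13171540990691247 117.04452753067017 q7 -1.889738967192127
```

Turning freely (Mz about 0.5 N m). Continuing in small steps.

Emit:
{"method": "drive_tool", "body": {"deltas": [{"gripper":255,"offset":[0,0,0],"angular":[0,0,-0.08]},{"gripper":255,"offset":[0,0,0],"angular":[0,0,-0.16]},{"gripper":255,"offset":[0,0,0],"angular":[0,0,-0.24]},{"gripper":255,"offset":[0,0,0],"angular":[0,0,-0.3]},{"gripper":255,"offset":[0,0,0],"angular":[0,0,-0.36]}]}}

```text
t: 5.15
eef_pos: [0.5961, 0.2165, 0.1943]
tool_rot: [-0.0, 0.946, 0.325, 0.001]
contact_force: [-4.9, 1.1, 14.2]
gripper_width: 0.13
grasp_force: 117.0
```

```bash
python3 s.py
```

```text
5.15 [0.5961 0.2165 0.1943] yaw 37.92 F [-4.9  1.1 14.2] M [-0.13  0.81 -0.51] g 0.13004724270511428 116.97760462760925 q7 -1.643335079859215
```

Emit:
{"method": "drive_tool", "body": {"deltas": [{"gripper":255,"offset":[0,0,0],"angular":[0,0,-0.04]},{"gripper":255,"offset":[0,0,0],"angular":[0,0,-0.08]},{"gripper":255,"offset":[0,0,0],"angular":[0,0,-0.12]},{"gripper":255,"offset":[0,0,0],"angular":[0,0,-0.15]}]}}

```text
t: 5.55
eef_pos: [0.5962, 0.2165, 0.1943]
tool_rot: [-0.0, 0.925, 0.38, 0.001]
contact_force: [-4.3, 1.6, 13.7]
gripper_width: 0.136
grasp_force: 116.9
```

```bash
python3 s.py
```

```text
5.55 [0.5962 0.2165 0.1943] yaw 44.63 F [-4.3  1.6 13.7] M [ 0.    0.7  -0.48] g 0.13649198109396551 116.92586302757263 q7 -1.5409841012663748
```

Emit:
{"method": "drive_tool", "body": {"deltas": [{"gripper":255,"offset":[0,0,0],"angular":[0,0,-0.04]},{"gripper":255,"offset":[0,0,0],"angular":[0,0,-0.08]},{"gripper":255,"offset":[0,0,0],"angular":[0,0,-0.12]},{"gripper":255,"offset":[0,0,0],"angular":[0,0,-0.15]}]}}

```text
t: 5.95
eef_pos: [0.5963, 0.2165, 0.1943]
tool_rot: [0.0, 0.901, 0.433, 0.001]
contact_force: [-3.9, 0.7, 14.3]
gripper_width: 0.136
grasp_force: 116.9
```

```bash
python3 s.py
```

```text
5.95 [0.5963 0.2165 0.1943] yaw 51.38 F [-3.9  0.7 14.3] M [-0.01  0.59 -0.49] g 0.1355840545401929 116.89573287963867 q7 -1.437988855140292
```

Emit:
{"method": "drive_tool", "body": {"deltas": [{"gripper":255,"offset":[0,0,0],"angular":[0,0,-0.04]},{"gripper":255,"offset":[0,0,0],"angular":[0,0,-0.08]},{"gripper":255,"offset":[0,0,0],"angular":[0,0,-0.12]},{"gripper":255,"offset":[0,0,0],"angular":[0,0,-0.15]}]}}

```text
t: 6.35
eef_pos: [0.5963, 0.2165, 0.1943]
tool_rot: [0.0, 0.874, 0.486, 0.001]
contact_force: [-4.2, 1.9, 14.2]
gripper_width: 0.139
grasp_force: 116.9
```

```bash
python3 s.py
```

```text
6.35 [0.5963 0.2165 0.1943] yaw 58.12 F [-4.2  1.9 14.2] M [ 0.01  0.57 -0.54] g 0.13909346125012056 116.91850304603577 q7 -1.334986980334888
```

Emit:
{"method": "drive_tool", "body": {"deltas": [{"gripper":255,"offset":[0,0,0],"angular":[0,0,-0.04]},{"gripper":255,"offset":[0,0,0],"angular":[0,0,-0.08]},{"gripper":255,"offset":[0,0,0],"angular":[0,0,-0.12]},{"gripper":255,"offset":[0,0,0],"angular":[0,0,-0.15]}]}}

```text
t: 6.75
eef_pos: [0.5956, 0.2168, 0.1943]
tool_rot: [-0.001, 0.845, 0.535, 0.001]
contact_force: [-8.0, 1.7, 15.4]
gripper_width: 0.136
grasp_force: 120.3
```

```bash
python3 s.py
```

```text
6.75 [0.5956 0.2168 0.1943] yaw 64.7 F [-8.   1.7 15.4] M [ 0.3   1.22 -1.83] g 0.13600083278176175 120.30910804941394 q7 -1.2339277701188527
```

The torque has risen from 0.5 to 1.8 N m after about 61° of turn, so this is the stop. I'll ease back 2° and let it rise.

Emit:
{"method": "drive_tool", "body": {"deltas": [{"gripper":255,"offset":[0,0,0],"angular":[0,0,0.04]},{"gripper":255,"offset":[0,0,-0.005],"angular":[0,0,0.06]},{"gripper":255,"offset":[0,0,-0.01],"angular":[0,0,0.06]},{"gripper":255,"offset":[0,0,-0.015],"angular":[0,0,0.06]},{"gripper":255,"offset":[0,0,-0.02],"angular":[0,0,0.06]}]}}

```text
t: 7.25
eef_pos: [0.5955, 0.2162, 0.2114]
tool_rot: [-0.001, 0.856, 0.516, 0.0]
contact_force: [0.6, 6.0, -7.7]
gripper_width: 0.136
grasp_force: 115.6
```

```bash
python3 s.py
```

```text
7.25 [0.5955 0.2162 0.2114] yaw 62.15 F [ 0.6  6.  -7.7] M [ 1.34 -0.53 -0.79] g 0.13568312214424083 115.5935525894165 q7 -1.2595666870050115
```

Emit:
{"method": "drive_tool", "body": {"deltas": [{"gripper":255,"offset":[0,0,-0.002],"angular":[0,0,0]},{"gripper":255,"offset":[0,0,-0.004],"angular":[0,0,0]},{"gripper":255,"offset":[0,0,-0.006],"angular":[0,0,0]},{"gripper":255,"offset":[0,0,-0.006],"angular":[0,0,0]}]}}

```text
t: 7.65
eef_pos: [0.5954, 0.2163, 0.2179]
tool_rot: [-0.001, 0.856, 0.517, 0.0]
contact_force: [-2.2, 3.0, 3.4]
gripper_width: 0.129
grasp_force: 116.9
```

```bash
python3 s.py
```

```text
7.65 [0.5954 0.2163 0.2179] yaw 62.2 F [-2.2  3.   3.4] M [ 1.1   0.36 -0.16] g 0.12903491707759918 116.86909675598145 q7 -1.254907539969271
```

The spring is pushing it up (12.6 mm above the locked height), so it is free. Now lifting.

Emit:
{"method": "drive_tool", "body": {"deltas": [{"gripper":255,"offset":[0,0,-0.002],"angular":[0,0,0]},{"gripper":255,"offset":[0,0,-0.003],"angular":[0,0,0]},{"gripper":255,"offset":[0,0,-0.003],"angular":[0,0,0]},{"gripper":255,"offset":[0,0,-0.005],"angular":[0,0,0]},{"gripper":255,"offset":[0,0,-0.008],"angular":[0,0,0]}]}}

```text
t: 8.15
eef_pos: [0.5957, 0.2154, 0.2251]
tool_rot: [-0.0, 0.856, 0.516, -0.0]
contact_force: [1.6, 4.6, -7.7]
gripper_width: 0.134
grasp_force: 115.5
```

Emit:
{"method": "drive_tool", "body": {"deltas": [{"gripper":255,"offset":[0,0,-0.004],"angular":[0,0,0]},{"gripper":255,"offset":[0,0,-0.008],"angular":[0,0,0]},{"gripper":255,"offset":[0,0,-0.013],"angular":[0,0,0]},{"gripper":255,"offset":[0,0,-0.018],"angular":[0,0,0]},{"gripper":255,"offset":[0,0,-0.023],"angular":[0,0,0]}]}}

```text
t: 8.65
eef_pos: [0.5957, 0.2151, 0.2493]
tool_rot: [0.0, 0.857, 0.516, -0.0]
contact_force: [1.7, 2.6, -5.9]
gripper_width: 0.135
grasp_force: 115.7
```

```bash
python3 s.py
```

```text
8.65 [0.5957 0.2151 0.2493] yaw 62.14 F [ 1.7  2.6 -5.9] M [ 0.8  -0.25  0.01] g 0.135458140524985 115.74922442436218 q7 -1.2345030156134065
```

Emit:
{"method": "drive_tool", "body": {"deltas": [{"gripper":255,"offset":[0,0,-0.01],"angular":[0,0,0]},{"gripper":255,"offset":[0,0,-0.025],"angular":[0,0,0]},{"gripper":255,"offset":[0,0,-0.045],"angular":[0,0,0]},{"gripper":255,"offset":[0,0,-0.065],"angular":[0,0,0]},{"gripper":255,"offset":[0,0,-0.08],"angular":[0,0,0]}]}}

```text
t: 9.15
eef_pos: [0.596, 0.2152, 0.3315]
tool_rot: [0.001, 0.857, 0.516, 0.001]
contact_force: [-0.1, 1.0, -5.0]
gripper_width: 0.137
grasp_force: 116.0
```

```bash
python3 s.py
python3 - <<'E'
from station import optics
import cv2
cv2.imwrite("pics/s2.png",optics.read_camera("scene"))
E
```

```text
9.15 [0.596  0.2152 0.3315] yaw 62.12 F [-0.1  1.  -5. ] M [-0.02 -0.06 -0.02] g 0.13721562557934308 115.99194288253784 q7 -1.1868019901556892
```

View pics/s2.png

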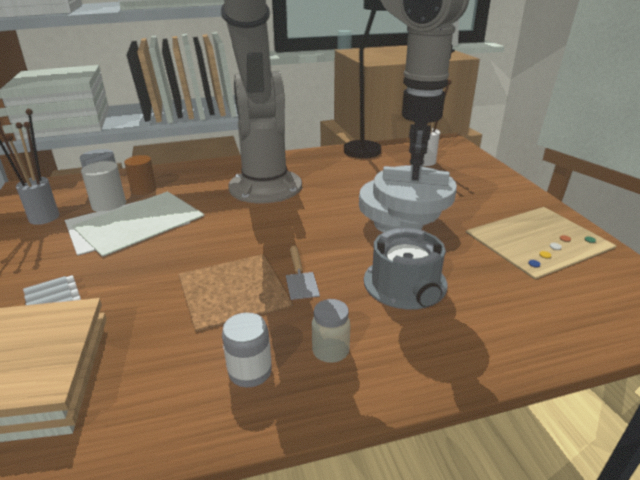

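The cover is lifted and level at (415,190), clear of the open pot at (408,265). The jar, can and knife have not moved. Carrying it to the mat.

Emit:
{"method": "drive_tool", "body": {"deltas": [{"gripper":255,"offset":[-0.02,0.006,0],"angular":[0,0,0]},{"gripper":255,"offset":[-0.055,0.016,0],"angular":[0,0,0]},{"gripper":255,"offset":[-0.095,0.0275,0],"angular":[0,0,0]},{"gripper":255,"offset":[-0.14,0.04,0],"angular":[0,0,0]},{"gripper":255,"offset":[-0.185,0.0535,0],"angular":[0,0,0]}]}}

```text
t: 9.7
eef_pos: [0.5556, 0.0253, 0.3289]
tool_rot: [0.0, 0.856, 0.516, -0.0]
contact_force: [1.9, -0.4, -4.3]
gripper_width: 0.13
grasp_force: 115.9
```

Emit:
{"method": "drive_tool", "body": {"deltas": [{"gripper":255,"offset":[-0.045,0.013,0],"angular":[0,0,0]},{"gripper":255,"offset":[-0.09,0.026,0],"angular":[0,0,0]},{"gripper":255,"offset":[-0.13,0.0375,0],"angular":[0,0,0]},{"gripper":255,"offset":[-0.165,0.048,0],"angular":[0,0,0]},{"gripper":255,"offset":[-0.187,0.054,0],"angular":[0,0,0]}]}}

```text
t: 10.2
eef_pos: [0.5155, -0.1675, 0.3289]
tool_rot: [0.0, 0.858, 0.514, -0.001]
contact_force: [0.5, 0.5, -6.3]
gripper_width: 0.133
grasp_force: 116.0
```

```bash
python3 s.py
python3 - <<'E'
from station import optics
import cv2
cv2.imwrite("pics/t3.png",optics.read_camera("top"))
E
```

```text
10.2 [ 0.5155 -0.1675  0.3289] yaw 61.92 F [ 0.5  0.5 -6.3] M [ 0.05  0.   -0.03] g 0.1330193750679363 115.98231196403503 q7 -0.4592857887758606
```

View pics/t3.png

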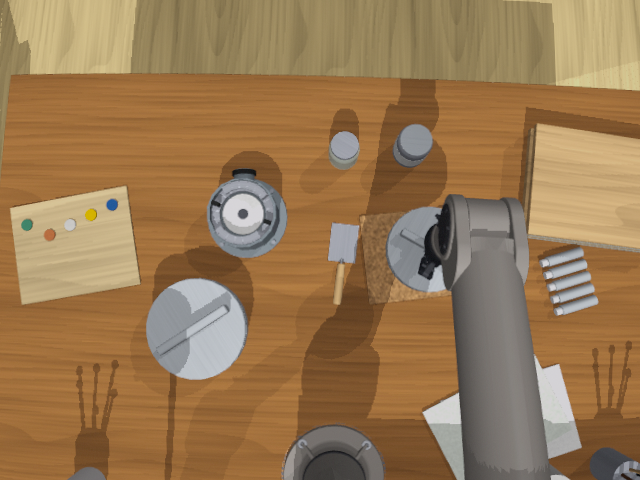

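The cover is over the mat and the bystanders are unmoved at (344,150), (414,143) and (342,262). Lowering.

Emit:
{"method": "drive_tool", "body": {"deltas": [{"gripper":255,"offset":[0,0,0.02],"angular":[0,0,0]},{"gripper":255,"offset":[0,0,0.05],"angular":[0,0,0]},{"gripper":255,"offset":[0,0,0.08],"angular":[0,0,0]},{"gripper":255,"offset":[0,0,0.11],"angular":[0,0,0]},{"gripper":255,"offset":[0,0,0.13],"angular":[0,0,0]}]}}

```text
t: 10.75
eef_pos: [0.5159, -0.1634, 0.197]
tool_rot: [-0.001, 0.856, 0.516, -0.001]
contact_force: [-0.4, -0.9, -4.2]
gripper_width: 0.13
grasp_force: 115.8
```

Emit:
{"method": "drive_tool", "body": {"deltas": [{"gripper":255,"offset":[0,0,0.01],"angular":[0,0,0]},{"gripper":255,"offset":[0,0,0.02],"angular":[0,0,0]},{"gripper":255,"offset":[0,0,0.028],"angular":[0,0,0]},{"gripper":255,"offset":[0,0,0.034],"angular":[0,0,0]},{"gripper":255,"offset":[0,0,0.038],"angular":[0,0,0]}]}}

```text
t: 11.25
eef_pos: [0.5172, -0.1637, 0.1609]
tool_rot: [0.0, 0.857, 0.516, 0.0]
contact_force: [-0.4, -0.5, -4.6]
gripper_width: 0.137
grasp_force: 115.8
```

```bash
python3 s.py
```

```text
11.25 [ 0.5172 -0.1637  0.1609] yaw 62.15 F [-0.4 -0.5 -4.6] M [-0.01 -0.02 -0.02] g 0.13676216273336367 115.78403234481812 q7 -0.607166700464581
```

Emit:
{"method": "drive_tool", "body": {"deltas": [{"gripper":255,"offset":[0,0,0.003],"angular":[0,0,0]},{"gripper":255,"offset":[0,0,0.005],"angular":[0,0,0]},{"gripper":255,"offset":[0,0,0.007],"angular":[0,0,0]},{"gripper":255,"offset":[0,0,0.009],"angular":[0,0,0]},{"gripper":255,"offset":[0,0,0.009],"angular":[0,0,0]}]}}

```text
t: 11.75
eef_pos: [0.517, -0.1635, 0.1535]
tool_rot: [0.0, 0.856, 0.516, -0.0]
contact_force: [-5.8, 1.2, 12.4]
gripper_width: 0.135
grasp_force: 118.3
```

```bash
python3 s.py
```

```text
11.75 [ 0.517  -0.1635  0.1535] yaw 62.15 F [-5.8  1.2 12.4] M [ 0.27  1.19 -0.01] g 0.13545618826936806 118.25590968132019 q7 -0.6161329670432758
```

It is resting on the mat. I'll ease off, release, then retreat straight up.

Emit:
{"method": "drive_tool", "body": {"deltas": [{"gripper":255,"offset":[0,0,-0.001],"angular":[0,0,0]},{"gripper":255,"offset":[0,0,-0.0015],"angular":[0,0,0]},{"gripper":120,"offset":[0,0,-0.0015],"angular":[0,0,0]},{"gripper":0,"offset":[0,0,-0.0015],"angular":[0,0,0]},{"gripper":0,"offset":[0,0,-0.0015],"angular":[0,0,0]}]}}

```text
t: 12.25
eef_pos: [0.5174, -0.1636, 0.1537]
tool_rot: [0.0, 0.856, 0.516, 0.0]
contact_force: [1.0, 0.3, 0.3]
gripper_width: 0.641
grasp_force: 0.0
```

Emit:
{"method": "drive_tool", "body": {"deltas": [{"gripper":0,"offset":[0,0,0],"angular":[0,0,0]},{"gripper":0,"offset":[0,0,0],"angular":[0,0,0]},{"gripper":0,"offset":[0,0,0],"angular":[0,0,0]},{"gripper":0,"offset":[0,0,-0.01],"angular":[0,0,0]},{"gripper":0,"offset":[0,0,-0.03],"angular":[0,0,0]}]}}

```text
t: 12.75
eef_pos: [0.5161, -0.1633, 0.183]
tool_rot: [-0.001, 0.856, 0.516, -0.001]
contact_force: [-0.4, 1.3, -0.1]
gripper_width: 1.0
grasp_force: 0.0
```

Emit:
{"method": "drive_tool", "body": {"deltas": [{"gripper":0,"offset":[0,0,-0.03],"angular":[0,0,0]},{"gripper":0,"offset":[0,0,-0.06],"angular":[0,0,0]},{"gripper":0,"offset":[0,0,-0.09],"angular":[0,0,0]},{"gripper":0,"offset":[0,0,-0.12],"angular":[0,0,0]},{"gripper":0,"offset":[0,0,-0.13],"angular":[0,0,0]}]}}

```text
t: 13.25
eef_pos: [0.5182, -0.1635, 0.3173]
tool_rot: [0.002, 0.856, 0.516, 0.002]
contact_force: [0.9, -0.2, 0.7]
gripper_width: 0.995
grasp_force: 0.0
```

```bash
python3 s.py
python3 - <<'E'
from station import optics
import cv2
m=optics.camera_model("wrist")
import pickle;pickle.dump(m,open('m.pkl','wb'))
a=optics.read_camera("wrist");b=optics.read_camera("scene")
cv2.imwrite("pics/w4.png",cv2.resize(cv2.vconcat([a,b]),None,fx=.62,fy=.62))
E
```

```text
13.25 [ 0.5182 -0.1635  0.3173] yaw 62.16 F [ 0.9 -0.2  0.7] M [ 0.06 -0.03  0.01] g 0.9951372469346036 0.0 q7 -0.4730970759511858
```

View pics/w4.png

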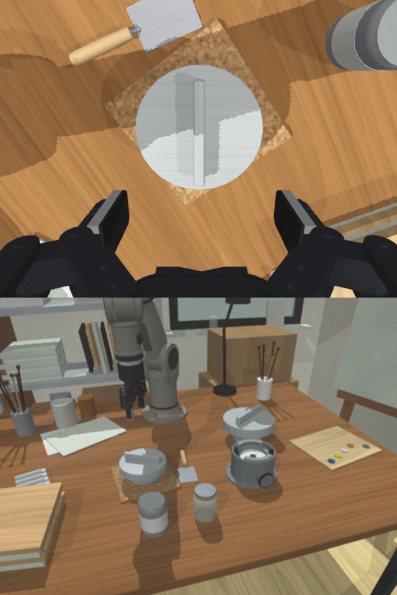

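The cover stands bar upwards in the middle of the mat, the gripper is clear of it and the bystanders are untouched.

```bash
python3 -c "
from station import bot
print(bot.hand_in())"
```

```text
the job is handed in; nothing more can be done
None
```

The cover is off the pot and resting bar upwards near the centre of the cork mat, with the jar, can and palette knife undisturbed; the job is handed in, though no verdict came back.

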